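# Find the full hinge carton by its weight and stand it in the row

### The arm

A 6-joint arm with a two-finger parallel gripper is mounted at the origin on the work surface. World frame = base frame: x ahead of the robot, y to its left, z up, the work surface at z = 0. Lengths are in m, angles in rad, forces in N, time in s.
With the tool pointing down it reaches from about 0.225 to 0.875 m from the base axis. Payload 3.4 kg.
Tool frame: the origin (TCP) lies between the finger pads; the fingertips stand 14 mm ahead of it and the grasp point (between the pads) lies 5 mm behind it; z points along the fingers, y is the direction in which the jaws open and shut (so a half turn about z gives the same grasp; the last joint's range is limited). The gripper opens to 85 mm and grips with 20 to 120 N. Pads are 22 mm wide; open, the fingers measure 114 mm over their backs; the gripper's body (76 mm by 85 mm) begins 54 mm behind the grasp point. The pads swing forward as they close: fully open they stand 13 mm farther back than shut.
Start: joints at [1.081, 0.276, 1.505, -0, 1.361, -0.121], TCP at [0.207, 0.536, 0.245] pointing down, gripper open.
Joint ranges: [-2.89, 2.89], [-0.75, 2.08], [0.22, 2.7], [-1.18, 4.32], [0.11, 2.71], [-2.7, 2.7]. Speed limits (rad/s): [2.57, 2.57, 3.14, 3.14, 3.14, 3.14].

### API

Orientations are given as a unit quaternion [w, x, y, z].
In Python, from rig import manip, get_image, job gives the robot as it stands. The module is installed in compiled form; this text tells all that it offers.
- The arm moves only by the tool step_arm, never from a script. Its argument "moves" is one flat list of numbers, 5 for each row, row after row: the shift along the tool's x, y, z as a fraction of full scale, then the turn about the tool's z as a fraction of full scale, then the gripper's target within -1 to 1 (shut at 1, half-way at 0, fully open at -1). In form: [dx, dy, dz, twist, hand, dx, dy, dz, twist, hand, ...]. A call has 1 to 5 rows; each row is the pose to reach, as a shift and turn from the pose commanded when the call began, along the tool's axes at that moment, turning the shorter way round; what a row does not reach only later rows make up. Full scale, the value 1, is 500 mm for a shift and pi rad for a turn. A row lasts 1/10 s, in which the tool goes at most 50 mm and 8.59 degrees, less where a joint would pass 70% of its speed; a pose out of reach is approached as far as the arm can. A call with a number of a shift or a turn outside -1 to 1 is refused whole. A call with a gripper value outside its range is refused whole. The fingers move at their own pace and stop on an object; "force" is the grip in N (left out, the last holds). Time passes only in rows, so rows that repeat a pose let the fingers close. It gives the time, the measured TCP pose, the force and the opening at its end, in the units of the state.
- manip.get_state(): the state, without advancing time (a new reading comes with each control period).
- get_image(name): name is "side" or "top" or "wrist"; returns a dict with "frame" (384x512x3 uint8, blue, green, red), "fx", "fy", "cx", "cy" (pixels), "rvec" (rotation vector, rad) and "tvec" (3), from world to camera coordinates, as OpenCV has them; the wrist camera has in their place "T_tool_cam" (4x4, takes a point from camera to tool coordinates, whose origin is the TCP and whose axes are the flange's). Camera axes: x right, y down, z forward; pixel columns grow to the right and rows downward; lengths in m; the calibration is good to about 2 mm. A picture is of the moment at which its call begins: read the wrist's pose just before it. There is no depth.
- job.sign_off(): hands the job in, once; it reports no verdict.
The state is a dict: "clock": time; "qpos": joint angles; "qd": joint speeds; "effort": joint torques, N m; "position": TCP position; "ee_rot": TCP orientation; "contact_force": force on the tool from outside, world axes, zero at the start; "moment": the same for the moment, N m; "width": finger opening in m.
Only numpy, scipy, OpenCV 4.12 (cv2) and the standard library are available. Lean on these libraries where they do the work, as an engineer would, in place of code of your own. Each camera call takes 0.05 s, during which the arm holds its last target. There are 200 camera calls.

### The job

Four closed cartons that look alike have been left lying on the bench; only one of them still holds its hinges, the other three are empty. Find the full one by its weight and stand it upright, label end up, in the free place of the row, over the paper card and square between its neighbours, setting it down without a bang. Leave the three empties on the open bench outside the row, and do not disturb the standing cartons or the tools and toy lying about.

Things in the scene. Friction and masses are not known exactly. Their poses are not given: they have to be found in the camera images.
- carton_a: closed cardboard carton, 56 x 56 x 130 mm, lying on its side. Origin at its centre (28 mm up while lying); own z axis along its length to the top end, which has a dark flap seam; a white label band (30 mm wide, centred 22 mm from the middle) is nearer the top. The top starts roughly towards the robot. Stiff, can be gripped anywhere. Empty about 0.1 kg, full about 0.5 kg
- carton_b: closed cardboard carton, 56 x 56 x 130 mm, lying on its side. Origin at its centre (28 mm up while lying); own z axis along its length to the top end, which has a dark flap seam; a white label band (30 mm wide, centred 22 mm from the middle) is nearer the top. The top starts roughly towards the robot. Stiff, can be gripped anywhere. Empty about 0.1 kg, full about 0.5 kg
- carton_c: closed cardboard carton, 56 x 56 x 130 mm, lying on its side. Origin at its centre (28 mm up while lying); own z axis along its length to the top end, which has a dark flap seam; a white label band (30 mm wide, centred 22 mm from the middle) is nearer the top. The top starts roughly towards the robot. Stiff, can be gripped anywhere. Empty about 0.1 kg, full about 0.5 kg
- carton_d: closed cardboard carton, 56 x 56 x 130 mm, lying on its side. Origin at its centre (28 mm up while lying); own z axis along its length to the top end, which has a dark flap seam; a white label band (30 mm wide, centred 22 mm from the middle) is nearer the top. The top starts roughly towards the robot. Stiff, can be gripped anywhere. Empty about 0.1 kg, full about 0.5 kg
- rack: low wooden row for cartons, fixed, 414 mm long (its y axis), 96 deep (x axis, away from the robot). Origin on the bench under its centre. Inside 390 x 72 mm, floor 10 mm above the bench; walls 12 mm thick, the front one (-x) up to 30 mm above the bench, the others 45. Four places at y = -142.5, -47.5, 47.5, 142.5 mm; three are taken, one is free
- card: white paper card, 50 x 50 mm, flat on the floor of the row, marking the free place; which of the four varies. Origin at its centre on the row's floor. It cannot be moved and has no height worth counting
- stock_1: full carton already standing upright in the row, same look and size (56 x 56 x 130 mm), loose, 0.45 kg. Origin at its centre, 75 mm above the bench; z axis up. About 34 mm of room between standing neighbours, about 134 mm across the free place
- stock_2: full carton already standing upright in the row, same look and size (56 x 56 x 130 mm), loose, 0.45 kg. Origin at its centre, 75 mm above the bench; z axis up. About 34 mm of room between standing neighbours, about 134 mm across the free place
- stock_3: full carton already standing upright in the row, same look and size (56 x 56 x 130 mm), loose, 0.45 kg. Origin at its centre, 75 mm above the bench; z axis up. About 34 mm of room between standing neighbours, about 134 mm across the free place
- screwdriver: screwdriver with a wooden handle, 170 mm long and about 30 mm thick, lying along its x axis among the cartons, tip to +x. Origin under its middle. Leave alone
- toy_horse: wooden toy horse standing on the bench, 120 mm long (x axis, head to +x), 18 mm wide, 84 mm high. Origin under its middle. Leave alone
- sanding_block: cork sanding block, 100 mm long (x axis), 40 mm wide, 32 mm high. Origin under its middle. Leave alone

How it is judged:
At the end, for the whole second after the job is handed in: The full carton (bearing on the row with over 2.5 N) stands at rest, top up within 0.12 rad, on the row's floor within 20 mm of the card's centre; the empties are on the bench, centres 65 mm before or 215 mm beside the row's centre; stock upright within 0.12 rad and 25 mm of its start (((angle between carton_a's own z axis and vertical below 0.12 rad and horizontal distance between carton_a and card below 0.02 m and z of carton_a in the frame of rack between 0.069 and 0.081 m and contact force between carton_a and rack above 2.5 N and linear speed of carton_a below 0.02 m/s and height (world z) of carton_b between 0.015 and 0.078 m and (x of carton_b in the frame of rack below -0.065 m or y of carton_b in the frame of rack above 0.215 m or y of carton_b in the frame of rack below -0.215 m) and height (world z) of carton_c between 0.015 and 0.078 m and (x of carton_c in the frame of rack below -0.065 m or y of carton_c in the frame of rack above 0.215 m or y of carton_c in the frame of rack below -0.215 m) and height (world z) of carton_d between 0.015 and 0.078 m and (x of carton_d in the frame of rack below -0.065 m or y of carton_d in the frame of rack above 0.215 m or y of carton_d in the frame of rack below -0.215 m)) or (angle between carton_b's own z axis and vertical below 0.12 rad and horizontal distance between carton_b and card below 0.02 m and z of carton_b in the frame of rack between 0.069 and 0.081 m and contact force between carton_b and rack above 2.5 N and linear speed of carton_b below 0.02 m/s and height (world z) of carton_a between 0.015 and 0.078 m and (x of carton_a in the frame of rack below -0.065 m or y of carton_a in the frame of rack above 0.215 m or y of carton_a in the frame of rack below -0.215 m) and height (world z) of carton_c between 0.015 and 0.078 m and (x of carton_c in the frame of rack below -0.065 m or y of carton_c in the frame of rack above 0.215 m or y of carton_c in the frame of rack below -0.215 m) and height (world z) of carton_d between 0.015 and 0.078 m and (x of carton_d in the frame of rack below -0.065 m or y of carton_d in the frame of rack above 0.215 m or y of carton_d in the frame of rack below -0.215 m)) or (angle between carton_c's own z axis and vertical below 0.12 rad and horizontal distance between carton_c and card below 0.02 m and z of carton_c in the frame of rack between 0.069 and 0.081 m and contact force between carton_c and rack above 2.5 N and linear speed of carton_c below 0.02 m/s and height (world z) of carton_a between 0.015 and 0.078 m and (x of carton_a in the frame of rack below -0.065 m or y of carton_a in the frame of rack above 0.215 m or y of carton_a in the frame of rack below -0.215 m) and height (world z) of carton_b between 0.015 and 0.078 m and (x of carton_b in the frame of rack below -0.065 m or y of carton_b in the frame of rack above 0.215 m or y of carton_b in the frame of rack below -0.215 m) and height (world z) of carton_d between 0.015 and 0.078 m and (x of carton_d in the frame of rack below -0.065 m or y of carton_d in the frame of rack above 0.215 m or y of carton_d in the frame of rack below -0.215 m)) or (angle between carton_d's own z axis and vertical below 0.12 rad and horizontal distance between carton_d and card below 0.02 m and z of carton_d in the frame of rack between 0.069 and 0.081 m and contact force between carton_d and rack above 2.5 N and linear speed of carton_d below 0.02 m/s and height (world z) of carton_a between 0.015 and 0.078 m and (x of carton_a in the frame of rack below -0.065 m or y of carton_a in the frame of rack above 0.215 m or y of carton_a in the frame of rack below -0.215 m) and height (world z) of carton_b between 0.015 and 0.078 m and (x of carton_b in the frame of rack below -0.065 m or y of carton_b in the frame of rack above 0.215 m or y of carton_b in the frame of rack below -0.215 m) and height (world z) of carton_c between 0.015 and 0.078 m and (x of carton_c in the frame of rack below -0.065 m or y of carton_c in the frame of rack above 0.215 m or y of carton_c in the frame of rack below -0.215 m))) and angle between each of stock_1, stock_2, stock_3's own z axis and vertical below 0.12 rad and distance of each of stock_1, stock_2, stock_3 from where it was at the start of the episode below 0.025 m); the robot touches nothing.
It fails at once if a standing stock carton is knocked over (tilted more than 0.4 rad) (angle between any of stock_1, stock_2, stock_3's own z axis and vertical above 0.4 rad).
It fails at once if the screwdriver, toy horse or sanding block is pushed more than 30 mm away (distance of any of screwdriver, toy_horse, sanding_block from where it was at the start of the episode above 0.03 m).
It fails at once if a carton is banged down on the row (more than 60 N) (contact force between any of carton_a, carton_b, carton_c, carton_d and rack above 60 N).
It also fails if it takes over 72 s, if anything falls off the work surface, if the arm or the gripper's body presses on something with over 40 N, if the wrist force passes 120 N, or if a joint passes its speed limit or range.

## Working session

There is one attempt and no reset: what is moved stays moved. The work goes in short steps, Python scripts to look and compute and a tool call to move; the robot and the scene stay as the last step left them, time stands still between calls to the robot, and variables do not carry over. Pictures are saved under pics/ and viewed, about 8 in all and at most 12, crops included, and the job is handed in when it is done.

Besides the shell and the picture viewer there is one more tool, called after ">>>" by a JSON object that holds its "name" and its "arguments", one argument or row to a line. step_arm: Moves the arm, as the interface text tells. Its arguments: {"type":"object","properties":{"moves":{"type":"array","items":{"type":"number","minimum":-1,"maximum":1}},"force":{"type":"number"}},"required":["moves"]}

```bash
mkdir -p pics; python3 - <<'E'
from rig import manip,get_image
import cv2,numpy as np
s=manip.get_state();print(s)
for n in("top","side"):
    i=get_image(n);cv2.imwrite(f"pics/{n}0.png",i["frame"]);print(n,[i[k] for k in("fx","fy","cx","cy","rvec","tvec")])
i=get_image("wrist");print(i["T_tool_cam"],i["fx"],i["cx"],i["cy"])
E
```

```text
{'clock': 0.0, 'qpos': array([ 1.08099409e+00,  2.76577658e-01,  1.50613131e+00, -1.08191313e-05,
        1.36069034e+00, -1.21005906e-01]), 'qd': array([-0.00057277,  0.00010251, -0.00080794, -0.00086554,  0.00067446,
       -0.00111305]), 'effort': array([-5.05984226e-04, -4.16773832e+01, -2.45800209e+01, -2.37939039e-04,
        1.10235866e-02, -3.31769215e-06]), 'position': array([0.20705758, 0.53588803, 0.2444503 ]), 'ee_rot': array([-2.66566418e-04,  1.83353745e-01,  9.83046585e-01, -8.63116980e-04]), 'contact_force': array([-1.3820186 ,  0.46609599, -1.1182751 ]), 'moment': array([-0.01905062,  0.02412531,  0.00495286]), 'width': 0.08560218636834097}
top [395.6869804869065, 395.6869804869065, 254.0981210593689, 190.78827554857386, array([ 2.12051625, -2.15883013,  0.21006474]), array([-0.01258167,  0.54149608,  1.12941028])]
side [371.250923105062, 371.250923105062, 256.4265633379751, 189.88815965302757, array([ 0.72402465, -2.67920367,  0.98224853]), array([0.4873598 , 0.26558604, 0.80423545])]
[[-1.09251616e-04 -9.51360948e-01 -3.08078454e-01  7.90928580e-02]
 [ 9.99999912e-01 -2.28592557e-04  3.51282034e-04  1.37856899e-03]
 [-4.04620451e-04 -3.08078388e-01  9.51360890e-01 -1.28470705e-01]
 [ 0.00000000e+00  0.00000000e+00  0.00000000e+00  1.00000000e+00]] 289.5434875529167 251.53151555204744 192.47641907895783
```

View pics/top0.png

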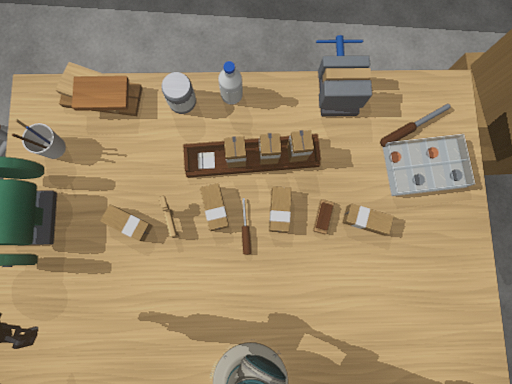

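View pics/side0.png

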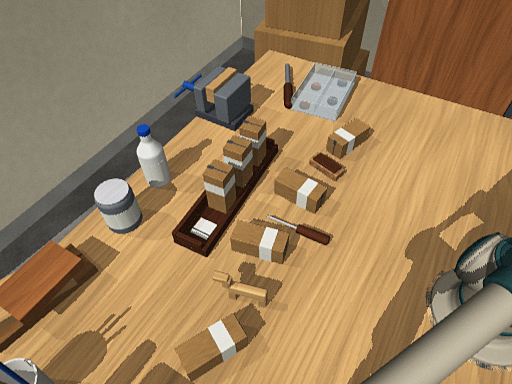

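Top view: up is +x and left is +y. The cartons lie at about (128,223), (216,207), (281,210) and (370,219), and the card is at (206,160) in the row's leftmost place. The side view agrees. I'll zoom in for exact points.

```bash
cat > h.py <<'E'
import numpy as np,cv2
from rig import manip,get_image
from scipy.spatial.transform import Rotation as R
def ray(i,uv,z):
    Rm=cv2.Rodrigues(np.array(i["rvec"]))[0];c=-Rm.T@np.array(i["tvec"])
    d=Rm.T@np.array([(uv[0]-i["cx"])/i["fx"],(uv[1]-i["cy"])/i["fy"],1])
    return c+d*(z-c[2])/d[2]
def pix(i,p):
    Rm=cv2.Rodrigues(np.array(i["rvec"]))[0];q=Rm@np.array(p)+np.array(i["tvec"])
    return i["fx"]*q[0]/q[2]+i["cx"],i["fy"]*q[1]/q[2]+i["cy"]
def toolrot(s): w=s["ee_rot"];return R.from_quat([w[1],w[2],w[3],w[0]]).as_matrix()
def show(n=1):
    s=manip.get_state();M=toolrot(s)
    print("t",s["clock"],"pos",s["position"].round(4),"xdir",np.arctan2(M[1,0],M[0,0]).round(3),"ydir",np.arctan2(M[1,1],M[0,1]).round(3),"F",s["contact_force"].round(2),"M",s["moment"].round(3),"w",round(s["width"],4));return s
def rel(target,s=None,ydir=None):
    s=s or manip.get_state();M=toolrot(s);print("shift/0.5:",(M.T@(np.array(target)-s["position"])/0.5).round(3))
    if ydir is not None:
        d=ydir-np.arctan2(M[1,1],M[0,1]);d=(d+np.pi/2)%np.pi-np.pi/2;print("twist/pi (tool z down => -):",round(-d/np.pi,4))
E
python3 - <<'E'
from h import *
im=cv2.imread("pics/top0.png");c=im[125:255,92:412]
c=cv2.resize(c,None,fx=2.5,fy=2.5,interpolation=cv2.INTER_CUBIC)
l=im[170:250,92:292];l=cv2.resize(l,None,fx=4,fy=4,interpolation=cv2.INTER_CUBIC)
r=im[140:250,222:412];
l=im[135:245,95:295];l=cv2.resize(l,None,fx=4,fy=2.7*4/2.7,interpolation=cv2.INTER_CUBIC);cv2.imwrite("pics/L.png",l)
r=im[180:245,215:410];cv2.imwrite("pics/R.png",cv2.resize(r,None,fx=4,fy=4,interpolation=cv2.INTER_CUBIC))
E
```

```text
(no output)
```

View pics/L.png

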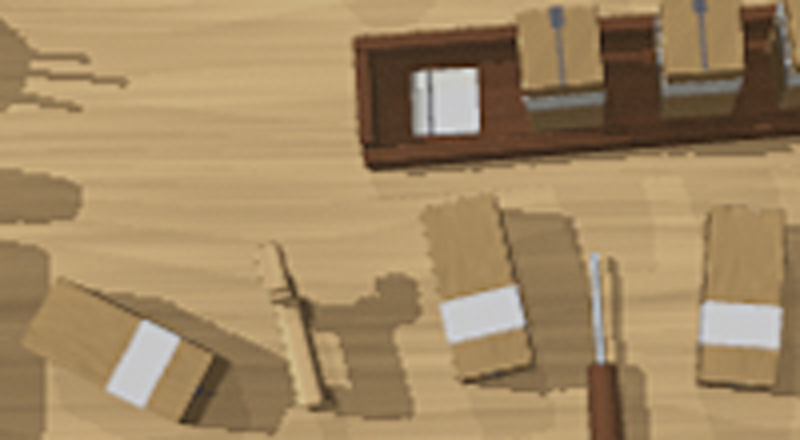

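View pics/R.png

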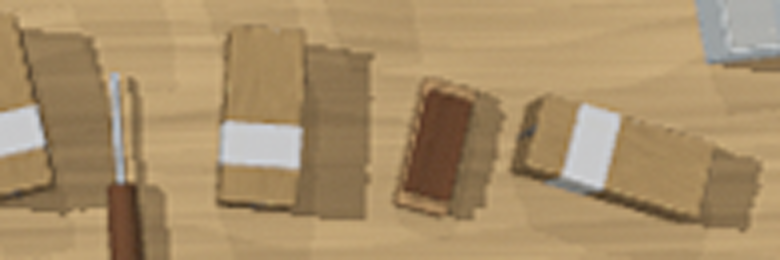

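The crops show the card at (411–480, 68–136) in L, with a seam-like line on it (a shadow). The screwdriver is right of carton 2, the horse is between cartons 1 and 2, and the sanding block is between 3 and 4. All carton faces can be measured.

```bash
python3 - <<'E'
from h import *
i=get_image("top")
L=lambda p:(95+(p[0]+.5)/4-.5,135+(p[1]+.5)/4-.5)
Rr=lambda p:(215+(p[0]+.5)/4-.5,180+(p[1]+.5)/4-.5)
D={"1":(L,[(62,280),(214,352),(182,420),(22,343)],[(143,320),(180,338),(148,408),(107,388)]),
"2":(L,[(422,210),(495,197),(530,365),(462,380)],[(440,300),(520,286),(525,325),(447,343)]),
"3":(Rr,[(230,28),(303,30),(298,205),(220,203)],[(221,122),(301,125),(299,168),(220,165)]),
"4":(Rr,[(545,97),(715,150),(693,214),(525,165)],[(583,104),(620,113),(603,190),(563,178)])}
for k,(f,c,l) in D.items():
    P=np.array([ray(i,f(p),.056)[:2] for p in c]);Q=np.array([ray(i,f(p),.056)[:2] for p in l])
    (ce,wh,a)=cv2.minAreaRect((P*1000).astype(np.float32))
    m=P.mean(0);lc=Q.mean(0);e=[P[(j+1)%4]-P[j] for j in range(4)]
    n=[np.linalg.norm(x).round(3) for x in e]
    j=int(n[1]+n[3]>n[0]+n[2]);ax=e[j]-e[j+2];ax/=np.linalg.norm(ax);ax*=np.sign(ax@(lc-m))
    print(k,"centre",m.round(4),"label",lc.round(4),"d",np.linalg.norm(lc-m).round(3),"axis ang",np.arctan2(ax[1],ax[0]).round(3),"ctr from label",(lc-.022*ax).round(4),"edges",n)
C=np.array([ray(i,L(p),.01)[:2] for p in[(412,70),(479,67),(481,133),(414,136)]])
print("card",C.mean(0).round(4),[np.linalg.norm(C[k]-C[k-1]).round(3) for k in range(4)])
for p in[(355,38),(368,168)]:print("rack z.045/.03",ray(i,L(p),.045).round(3),ray(i,L(p),.03).round(3))
# rack right end from whole img
for p in[(318,136),(321,166)]:print("rackR",ray(i,p,.045).round(3),ray(i,p,.03).round(3))
print("horse head,tail",ray(i,L((268,243)),.084),ray(i,L((318,405)),.05),"sd",ray(i,L((597,255)),.02),ray(i,(247,253),.02),"sand",ray(i,Rr((440,145)),.032))
show()
E
```

```text
1 centre [0.4548 0.3545] label [0.4437 0.3364] d 0.021 axis ang -2.027 ctr from label [0.4534 0.3561] edges [np.float64(0.124), np.float64(0.053), np.float64(0.13), np.float64(0.053)]
2 centre [0.4951 0.0965] label [0.4758 0.0922] d 0.02 axis ang -2.928 ctr from label [0.4973 0.0968] edges [np.float64(0.055), np.float64(0.127), np.float64(0.05), np.float64(0.129)]
3 centre [ 0.4856 -0.098 ] label [ 0.4641 -0.0955] d 0.022 axis ang 3.068 ctr from label [ 0.486  -0.0971] edges [np.float64(0.054), np.float64(0.129), np.float64(0.057), np.float64(0.13)]
4 centre [ 0.4511 -0.3589] label [ 0.459  -0.3394] d 0.021 axis ang 1.256 ctr from label [ 0.4522 -0.3603] edges [np.float64(0.13), np.float64(0.051), np.float64(0.127), np.float64(0.053)]
card [0.6474 0.1236] [np.float64(0.053), np.float64(0.052), np.float64(0.053), np.float64(0.052)]
rack z.045/.03 [0.689 0.189 0.045] [0.693 0.192 0.03 ]
rack z.045/.03 [0.588 0.179 0.045] [0.591 0.181 0.03 ]
rackR [ 0.709 -0.222  0.045] [ 0.714 -0.225  0.03 ]
rackR [ 0.614 -0.226  0.045] [ 0.618 -0.229  0.03 ]
horse head,tail [0.52571351 0.24347632 0.084     ] [0.41183348 0.21217785 0.05      ] sd [0.52317251 0.00855882 0.02      ] [0.35929761 0.0017857  0.02      ] sand [ 0.46431928 -0.23213693  0.032     ]
t 0.2 pos [0.2071 0.5361 0.2448] xdir 2.773 ydir 1.202 F [-0.31 -0.25 -0.21] M [-0.023  0.018  0.045] w 0.0852
```

```bash
python3 - <<'E'
from h import *
rel([.454,.355,.13],ydir=None);s=show();M=toolrot(s);print(M.round(3),s["qpos"].round(3))
E
```

```text
shift/0.5: [-0.591 -0.16   0.23 ]
t 0.2 pos [0.2071 0.5361 0.2448] xdir 2.773 ydir 1.202 F [-0.31 -0.25 -0.21] M [-0.023  0.018  0.045] w 0.0852
[[-0.933  0.36  -0.001]
 [ 0.36   0.933 -0.001]
 [ 0.    -0.001 -1.   ]] [ 1.081  0.276  1.506  0.     1.361 -0.121]
```

>>> {"name": "step_arm", "arguments": {
  "moves": [-0.59, -0.16, 0.23, 0.528, -1, -0.59, -0.16, 0.23, 0.528, -1, -0.59, -0.16, 0.23, 0.528, -1, -0.59, -0.16, 0.23, 0.528, -1, -0.59, -0.16, 0.23, 0.528, -1],
  "force": 40
}}

```text
clock: 0.7
position: [0.397, 0.3966, 0.1566]
ee_rot: [0.0, 0.533, 0.846, 0.0]
contact_force: [0.5, 1.2, -0.3]
width: 0.0857
```

```bash
python3 - <<'E'
from h import *
s=show();rel([.454,.355,.13],s,-.456)
E
```

```text
t 0.7 pos [0.397  0.3966 0.1566] xdir 2.017 ydir 0.446 F [ 0.54  1.22 -0.31] M [ 0.071 -0.033 -0.056] w 0.0857
shift/0.5: [-0.124  0.067  0.053]
twist/pi (tool z down => -): 0.2872
```

>>> {"name": "step_arm", "arguments": {
  "moves": [-0.124, 0.067, 0.053, 0.287, -1, -0.124, 0.067, 0.053, 0.287, -1, -0.124, 0.067, 0.053, 0.287, -1, -0.124, 0.067, 0.053, 0.287, -1, -0.124, 0.067, 0.053, 0.287, -1]
}}

```text
clock: 1.2
position: [0.4533, 0.3562, 0.1303]
ee_rot: [-0.0, 0.806, 0.591, -0.0]
contact_force: [-1.0, -0.5, -0.7]
width: 0.0854
```

```bash
python3 - <<'E'
from h import *
s=show();rel([.454,.355,.030],s,-.456)
E
```

```text
t 1.2 pos [0.4533 0.3562 0.1303] xdir 1.266 ydir -0.305 F [-1.04 -0.47 -0.7 ] M [-0.035  0.045  0.035] w 0.0854
shift/0.5: [-0.002  0.002  0.201]
twist/pi (tool z down => -): 0.048
```

>>> {"name": "step_arm", "arguments": {
  "moves": [0, 0, 0.05, 0.048, -1, 0, 0, 0.13, 0.048, -1, 0, 0, 0.2, 0.048, -1, 0, 0, 0.2, 0.048, 0.6, 0, 0, 0.2, 0.048, 0.6],
  "force": 40
}}

```text
clock: 1.7
position: [0.4532, 0.3566, 0.0307]
ee_rot: [0.0, 0.847, 0.532, -0.001]
contact_force: [1.7, -0.7, 0.2]
width: 0.059
```

>>> {"name": "step_arm", "arguments": {
  "moves": [0, 0, 0, 0, 0.6, 0, 0, 0, 0, 0.6, 0, 0, 0, 0, 0.6]
}}

```text
clock: 2.0
position: [0.4533, 0.357, 0.0317]
ee_rot: [-0.0, 0.847, 0.532, 0.001]
contact_force: [0.4, -0.2, -5.2]
width: 0.0553
```

```bash
python3 - <<'E'
from h import *
s=show()
E
```

```text
t 2.0 pos [0.4533 0.357  0.0317] xdir 1.122 ydir -0.449 F [ 0.41 -0.21 -5.24] M [ 0.004 -0.004  0.054] w 0.0553
```

>>> {"name": "step_arm", "arguments": {
  "moves": [0, 0, -0.04, 0, 0.6, 0, 0, -0.08, 0, 0.6, 0, 0, -0.08, 0, 0.6, 0, 0, -0.08, 0, 0.6, 0, 0, -0.08, 0, 0.6]
}}

```text
clock: 2.5
position: [0.4522, 0.3562, 0.0699]
ee_rot: [-0.0, 0.847, 0.532, -0.001]
contact_force: [-0.3, -1.2, -5.8]
width: 0.0555
```

>>> {"name": "step_arm", "arguments": {
  "moves": [0, 0, 0, 0, 0.6]
}}

```text
clock: 2.6
position: [0.4523, 0.3562, 0.0697]
ee_rot: [-0.0, 0.847, 0.532, -0.001]
contact_force: [-0.6, 0.8, -4.8]
width: 0.0553
```

>>> {"name": "step_arm", "arguments": {
  "moves": [0, 0, 0, 0, 0.6]
}}

```text
clock: 2.7
position: [0.4526, 0.3564, 0.0699]
ee_rot: [-0.0, 0.847, 0.532, -0.001]
contact_force: [-0.2, -0.0, -4.6]
width: 0.0556
```

```bash
python3 - <<'E'
from h import *
s=show()
E
```

```text
t 2.7 pos [0.4526 0.3564 0.0699] xdir 1.122 ydir -0.449 F [-0.16 -0.01 -4.59] M [ 0.018  0.031 -0.013] w 0.0556
```

About 5 N hangs on the tool, so carton 1 is the full one. I'll set it down and regrip near its top end so it can swing upright.

>>> {"name": "step_arm", "arguments": {
  "moves": [0, 0, 0.05, 0, 0.6, 0, 0, 0.078, 0, 0.6, 0, 0, 0.078, 0, 0.6, 0, 0, 0.078, 0, -1, 0, 0, 0.078, 0, -1]
}}

```text
clock: 3.2
position: [0.4538, 0.3571, 0.0324]
ee_rot: [-0.0, 0.847, 0.532, 0.001]
contact_force: [-0.1, -0.3, 0.9]
width: 0.0818
```

>>> {"name": "step_arm", "arguments": {
  "moves": [0, 0, 0, 0, -1, -0.092, 0, 0.012, 0, -1, -0.092, 0, 0.012, 0, -1, -0.092, 0, 0.012, 0, 0.6, -0.092, 0, 0.012, 0, 0.6],
  "force": 20
}}

```text
clock: 3.7
position: [0.4345, 0.3161, 0.0265]
ee_rot: [0.0, 0.847, 0.532, 0.002]
contact_force: [0.1, 0.3, 1.1]
width: 0.0591
```

>>> {"name": "step_arm", "arguments": {
  "moves": [0, 0, 0, 0, 0.6, 0, 0, 0, 0, 0.6, 0, 0, 0, 0, 0.6, 0, 0, 0, 0, 0.6]
}}

```text
clock: 4.1
position: [0.4343, 0.3162, 0.0266]
ee_rot: [-0.0, 0.847, 0.532, 0.001]
contact_force: [-0.3, 0.0, 5.3]
width: 0.056
```

```bash
python3 - <<'E'
from h import *
s=show()
E
```

```text
t 4.1 pos [0.4343 0.3162 0.0266] xdir 1.122 ydir -0.449 F [-0.33  0.    5.32] M [ 0.025  0.149 -0.025] w 0.056
```

>>> {"name": "step_arm", "arguments": {
  "moves": [0.01, 0, -0.028, 0, 0.6, 0.022, 0, -0.056, 0, 0.6, 0.04, 0, -0.08, 0, 0.6, 0.058, 0, -0.104, 0, 0.6, 0.058, 0, -0.104, 0, 0.6]
}}

```text
clock: 4.6
position: [0.4472, 0.343, 0.0784]
ee_rot: [-0.0, 0.846, 0.532, 0.002]
contact_force: [0.4, -0.7, -4.8]
width: 0.0557
```

```bash
python3 - <<'E'
from h import *
s=show();i=get_image("side")["frame"];j=get_image("wrist")["frame"]
cv2.imwrite("pics/t1.png",np.hstack([cv2.resize(i[240:384,120:312],None,fx=2,fy=2),cv2.resize(j,(384,288))]))
E
```

```text
t 4.6 pos [0.4472 0.343  0.0784] xdir 1.123 ydir -0.448 F [ 0.42 -0.73 -4.83] M [-0.124  0.033 -0.033] w 0.0557
```

View pics/t1.png

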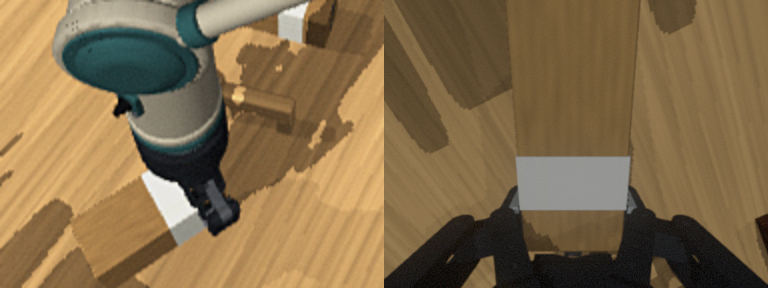

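The carton is still about horizontal in the wrist view, so the pads hold it stiffly. I'll ease the grip in small steps so the bottom end sinks to the bench.

>>> {"name": "step_arm", "arguments": {
  "moves": [0, 0, 0, 0, 0, 0, 0, 0, 0, -0.15, 0, 0, 0, 0, -0.25, 0, 0, 0, 0, -0.28]
}}

```text
clock: 5.1
position: [0.4455, 0.3411, 0.0775]
ee_rot: [-0.0, 0.847, 0.532, -0.0]
contact_force: [0.1, 0.2, -4.9]
width: 0.0558
```

```bash
python3 - <<'E'
from h import *
s=show()
E
```

```text
t 5.1 pos [0.4455 0.3411 0.0775] xdir 1.122 ydir -0.449 F [ 0.14  0.17 -4.9 ] M [-0.157  0.055  0.013] w 0.0558
```

>>> {"name": "step_arm", "arguments": {
  "moves": [0, 0, 0, 0, -0.3, 0, 0, 0, 0, -0.3]
}}

```text
clock: 5.3
position: [0.4457, 0.3413, 0.0778]
ee_rot: [-0.0, 0.847, 0.532, 0.0]
contact_force: [-1.1, 0.2, -4.8]
width: 0.0555
```

>>> {"name": "step_arm", "arguments": {
  "moves": [0, 0, 0, 0, -0.32]
}}

```text
clock: 5.4
position: [0.4464, 0.3418, 0.0784]
ee_rot: [-0.0, 0.847, 0.532, 0.001]
contact_force: [-0.7, -0.5, -0.2]
width: 0.0565
```

```bash
python3 - <<'E'
from h import *
s=show();print(s["moment"]@[.9,-.436,0])
E
```

```text
t 5.4 pos [0.4464 0.3418 0.0784] xdir 1.122 ydir -0.449 F [-0.72 -0.53 -0.17] M [-0.05   0.026 -0.03 ] w 0.0565
-0.056329041143562165
```

>>> {"name": "step_arm", "arguments": {
  "moves": [0, 0, 0, 0, 0.0]
}}

```text
clock: 5.5
position: [0.4466, 0.342, 0.0787]
ee_rot: [-0.0, 0.847, 0.532, 0.001]
contact_force: [0.2, 0.2, -0.3]
width: 0.0436
```

```bash
python3 - <<'E'
from h import *
s=show();print(s["moment"]@[.9,-.436,0]);i=get_image("side")["frame"];j=get_image("wrist")["frame"];s=show()
cv2.imwrite("pics/t2.png",np.hstack([cv2.resize(i[240:384,120:312],None,fx=2,fy=2),cv2.resize(j,(384,288))]))
E
```

```text
t 5.5 pos [0.4466 0.342  0.0787] xdir 1.122 ydir -0.449 F [ 0.2   0.25 -0.25] M [-0.016 -0.013  0.034] w 0.0436
-0.008754990526293796
t 5.6 pos [0.4464 0.3418 0.0785] xdir 1.122 ydir -0.449 F [0.17 0.49 0.05] M [ 0.04  -0.008  0.015] w 0.0428
```

View pics/t2.png

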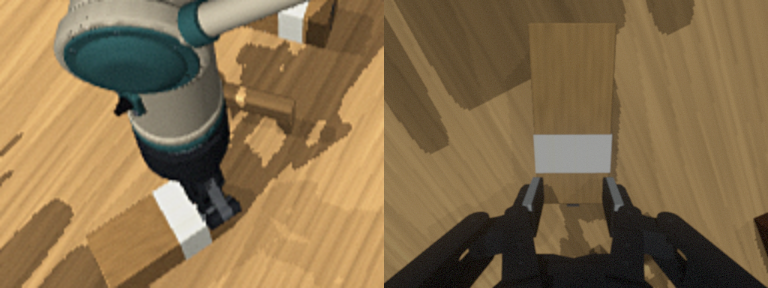

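The carton slid out and lies flat again, still aligned with the tool (label at (573,154), far end at row 23 in the right panel). I'll locate it and regrip at the very end, with less pad overlap and more leverage.

```bash
cat >> h.py <<'E'
def wray(i,uv,z,s):
    T=np.array(i["T_tool_cam"]);M=toolrot(s);d=np.array([(uv[0]-i["cx"])/i["fx"],(uv[1]-i["cy"])/i["fy"],1])
    o=s["position"]+M@T[:3,3];d=M@T[:3,:3]@d;return o+d*(z-o[2])/d[2]
E
python3 - <<'E'
from h import *
s=show();i=get_image("wrist")
f=lambda p:((p[0]-384)/.75,p[1]/.75)
l=np.array([wray(i,f(p),.056,s) for p in[(533,136),(613,135),(611,173),(535,172)]]);e=np.array([wray(i,f(p),.056,s) for p in[(530,23),(616,23)]])
lc=l.mean(0);ec=e.mean(0);v=lc-ec;print(lc,ec,np.linalg.norm(v),np.arctan2(v[1],v[0]),np.linalg.norm(e[0]-e[1]))
u=v/np.linalg.norm(v);c=(lc-.022*u+ec+.065*u)/2;print("ctr",c)
a=np.arctan2(v[1],v[0]);print(a)
t=c+.066*u;t[2]=.025;rel(t,s,a+np.pi/2)
E
```

```text
t 5.6 pos [0.4464 0.3418 0.0785] xdir 1.122 ydir -0.449 F [0.17 0.49 0.05] M [ 0.04  -0.008  0.015] w 0.0428
[0.45673037 0.36307649 0.056     ] [0.49441891 0.44141201 0.056     ] 0.08693031446515154 -2.0192237020904247 0.05329845110828452
ctr [0.46625334 0.38286995 0.056     ]
-2.0192237020904247
shift/0.5: [-0.041  0.     0.107]
twist/pi (tool z down => -): -0.0001
```

>>> {"name": "step_arm", "arguments": {
  "moves": [-0.041, 0, 0, 0, -1, -0.041, 0, 0, 0, -1, -0.041, 0, 0, 0, -1, -0.041, 0, 0.06, 0, -1, -0.041, 0, 0.107, 0, -1]
}}

```text
clock: 6.15
position: [0.4381, 0.3241, 0.0243]
ee_rot: [-0.0, 0.847, 0.532, 0.002]
contact_force: [-0.7, -0.1, 0.2]
width: 0.0856
```

>>> {"name": "step_arm", "arguments": {
  "moves": [0, 0, 0, 0, 0, 0, 0, 0, 0, 0, 0, 0, 0, 0, 0, 0, 0, 0, 0, 0],
  "force": 20
}}

```text
clock: 6.55
position: [0.4373, 0.3233, 0.025]
ee_rot: [-0.0, 0.847, 0.532, 0.001]
contact_force: [0.3, 1.2, -3.7]
width: 0.0557
```

>>> {"name": "step_arm", "arguments": {
  "moves": [0.0, 0, -0.03, 0, 0, 0, 0, -0.06, 0, 0, 0, 0, -0.06, 0, 0]
}}

```text
clock: 6.85
position: [0.438, 0.3235, 0.0562]
ee_rot: [0.0, 0.847, 0.532, 0.002]
contact_force: [-0.1, -1.0, -3.8]
width: 0.0557
```

```bash
python3 - <<'E'
from h import *
s=show();print(s["moment"]@[.9,-.436,0])
E
```

```text
t 6.85 pos [0.438  0.3235 0.0562] xdir 1.122 ydir -0.449 F [-0.1  -0.96 -3.78] M [-0.261  0.009 -0.039] w 0.0557
-0.2387597444494972
```

>>> {"name": "step_arm", "arguments": {
  "moves": [0.03, 0, -0.08, 0, 0, 0.03, 0, -0.08, 0, 0, 0.03, 0, -0.08, 0, 0]
}}

```text
clock: 7.15
position: [0.4435, 0.3365, 0.0942]
ee_rot: [0.0, 0.847, 0.532, 0.001]
contact_force: [-0.9, -0.5, -5.2]
width: 0.0558
```

```bash
python3 - <<'E'
from h import *
s=show();print(s["moment"]@[.9,-.436,0]);i=get_image("side")["frame"];j=get_image("wrist")["frame"];s=show()
cv2.imwrite("pics/t3.png",np.hstack([cv2.resize(i[240:384,120:312],None,fx=2,fy=2),cv2.resize(j,(384,288))]))
E
```

```text
t 7.15 pos [0.4435 0.3365 0.0942] xdir 1.123 ydir -0.448 F [-0.93 -0.5  -5.25] M [-0.28   0.144 -0.015] w 0.0558
-0.31447130893936875
t 7.25 pos [0.4416 0.3352 0.0926] xdir 1.122 ydir -0.449 F [-0.04 -0.26 -5.57] M [-0.161  0.135  0.004] w 0.0554
```

View pics/t3.png

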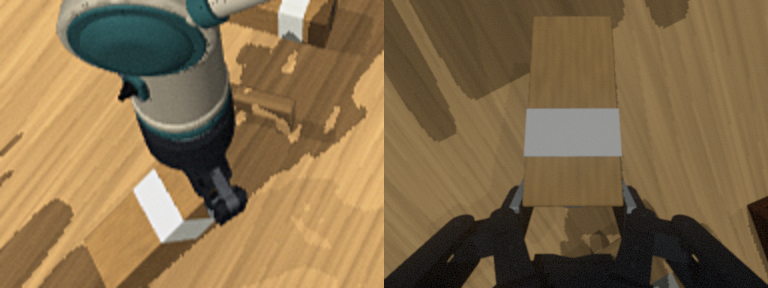

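It has tilted now: the far end is narrower (82 px) than the label end (98 px). Sharp upward starts should swing it further.

>>> {"name": "step_arm", "arguments": {
  "moves": [0, 0, -0.1, 0, 0, 0, 0, -0.17, 0, 0, 0, 0, -0.21, 0, 0, 0, 0, -0.22, 0, 0, 0, 0, -0.22, 0, 0]
}}

```text
clock: 7.75
position: [0.4427, 0.3359, 0.2032]
ee_rot: [-0.0, 0.847, 0.532, -0.001]
contact_force: [0.3, -0.0, -5.4]
width: 0.0557
```

```bash
python3 - <<'E'
from h import *
s=show();print(s["moment"]@[.9,-.436,0]);j=get_image("wrist")["frame"];s=show()
cv2.imwrite("pics/t4.png",j)
# edges of carton along rows, rough automatic: gradient near centre col
g=cv2.cvtColor(j,cv2.COLOR_BGR2HSV)
w=(g[...,1]<40)&(g[...,2]>110)
n,lab,st,ce=cv2.connectedComponentsWithStats(w.astype(np.uint8))
for k in range(1,n):
    if st[k,4]>800: print(st[k],ce[k].round(1))
E
```

```text
t 7.75 pos [0.4427 0.3359 0.2032] xdir 1.122 ydir -0.449 F [ 0.35 -0.   -5.37] M [-0.146  0.076 -0.043] w 0.0557
-0.1642976405049912
t 7.8 pos [0.4422 0.3356 0.2022] xdir 1.122 ydir -0.449 F [ 0.2  -0.36 -4.27] M [-0.135  0.115  0.013] w 0.0556
[ 193  154  119   49 5429] [251.4 178. ]
[ 453  236   47   38 1012] [476.6 254.4]
```

```bash
cat >> h.py <<'E'
def tilt(save=None):
    s=manip.get_state();i=get_image("wrist");j=i["frame"]
    if save: cv2.imwrite(save,j)
    g=cv2.cvtColor(j,cv2.COLOR_BGR2HSV);w=((g[...,1]<45)&(g[...,2]>105)).astype(np.uint8)
    n,lab,st,ce=cv2.connectedComponentsWithStats(w)
    k=max([k for k in range(1,n) if st[k,0]>100 and st[k,0]+st[k,2]<420 and st[k,2]>60],key=lambda k:st[k,4])
    c=cv2.findContours((lab==k).astype(np.uint8),cv2.RETR_EXTERNAL,cv2.CHAIN_APPROX_NONE)[0][0]
    q=cv2.approxPolyDP(cv2.convexHull(c),6,True)[:,0].astype(float)
    print("quad",q.tolist())
    if len(q)!=4:return
    o=q[np.argsort(q[:,1])];t=o[:2][np.argsort(o[:2,0])];b=o[2:][np.argsort(o[2:,0])]
    # top row = toward bottom of carton(+x tool). object: X=along carton to bottom, Y=jaw, Z
    img=np.vstack([t,b]);obj=np.array([[-.007,-.028,0],[-.007,.028,0],[-.037,-.028,0],[-.037,.028,0]])
    K=np.array([[i["fx"],0,i["cx"]],[0,i["fy"],i["cy"]],[0,0,1]])
    T=np.array(i["T_tool_cam"])
    ok,rs,ts,er=cv2.solvePnPGeneric(obj,img,K,None,flags=cv2.SOLVEPNP_IPPE)
    for r,tv,e in zip(rs,ts,er):
        A=T[:3,:3]@cv2.Rodrigues(r)[0];p=T[:3,:3]@tv[:,0]+T[:3,3]; n=A[:,2]*-np.sign(A[2,2]) # up normal(tool -z)
        cen=p-n*.028; print("theta deg",np.degrees(np.arctan2(A[2,0],A[0,0])).round(1),"centre(tool)",cen.round(4),"err",e.round(2),"axis",A[:,0].round(3))
    return s
E
python3 -c "
from h import *
tilt()"
```

```text
quad [[305.0, 156.0], [310.0, 202.0], [192.0, 200.0], [199.0, 154.0]]
theta deg 54.9 centre(tool) [ 0.033  -0.0001  0.0463] err [0.34] axis [0.575 0.016 0.818]
theta deg -25.2 centre(tool) [0.0741 0.0004 0.0259] err [5.03] axis [ 0.905  0.016 -0.426]
```

>>> {"name": "step_arm", "arguments": {
  "moves": [0.08, 0, -0.06, 0, 0, 0.14, 0, -0.09, 0, 0, 0.18, 0, -0.1, 0, 0, 0.205, 0, -0.1, 0, 0, 0.215, 0, -0.1, 0, 0]
}}

```text
clock: 8.35
position: [0.4896, 0.4336, 0.2516]
ee_rot: [0.0, 0.847, 0.532, -0.002]
contact_force: [-0.9, -0.2, -5.5]
width: 0.0554
```

```bash
python3 -c "
from h import *
show();tilt()"
```

```text
t 8.35 pos [0.4896 0.4336 0.2516] xdir 1.123 ydir -0.448 F [-0.89 -0.18 -5.45] M [-0.028  0.03  -0.051] w 0.0554
quad [[304.0, 204.0], [199.0, 207.0], [206.0, 178.0], [297.0, 178.0]]
theta deg 76.0 centre(tool) [ 0.0083 -0.      0.0582] err [0.54] axis [ 0.242 -0.007  0.97 ]
theta deg -40.8 centre(tool) [ 0.065  -0.0008  0.0332] err [5.37] axis [ 0.757 -0.021 -0.654]
```

```bash
python3 -c "
from h import *
s=show();rel([.655,.03,.33],s,.06)"
```

```text
t 8.4 pos [0.4897 0.4336 0.2517] xdir 1.122 ydir -0.448 F [ 0.64  0.03 -4.64] M [-0.102 -0.023 -0.015] w 0.0552
shift/0.5: [-0.585  0.648 -0.156]
twist/pi (tool z down => -): -0.1618
```

>>> {"name": "step_arm", "arguments": {
  "moves": [-0.02, 0.022, -0.04, -0.04, 0, -0.06, 0.066, -0.1, -0.08, 0, -0.11, 0.122, -0.156, -0.12, 0, -0.17, 0.188, -0.156, -0.162, 0, -0.23, 0.255, -0.156, -0.162, 0],
  "force": 60
}}

```text
clock: 8.9
position: [0.5545, 0.2722, 0.3326]
ee_rot: [0.0, 0.685, 0.729, -0.0]
contact_force: [0.7, -0.2, -5.3]
width: 0.0551
```

```bash
python3 -c "
from h import *
s=show();rel([.655,.03,.33],s,.06)"
```

```text
t 8.9 pos [0.5545 0.2722 0.3326] xdir 1.634 ydir 0.063 F [ 0.71 -0.16 -5.28] M [ 0.024 -0.117 -0.022] w 0.0551
shift/0.5: [-0.496  0.17   0.006]
twist/pi (tool z down => -): 0.0009
```

>>> {"name": "step_arm", "arguments": {
  "moves": [-0.085, 0.03, 0, 0, 0, -0.17, 0.06, 0, 0, 0, -0.255, 0.09, 0, 0, 0, -0.34, 0.12, 0, 0, 0, -0.41, 0.145, 0, 0, 0]
}}

```text
clock: 9.4
position: [0.6389, 0.0706, 0.331]
ee_rot: [-0.001, 0.686, 0.727, -0.002]
contact_force: [-0.4, 0.7, -4.2]
width: 0.0547
```

>>> {"name": "step_arm", "arguments": {
  "moves": [-0.05, 0.015, 0, 0, 0, -0.08, 0.025, 0, 0, 0, -0.08, 0.025, 0, 0, 0],
  "force": 20
}}

```text
clock: 9.7
position: [0.6543, 0.0324, 0.331]
ee_rot: [-0.001, 0.687, 0.727, -0.001]
contact_force: [0.1, 0.4, -5.4]
width: 0.0546
```

```bash
python3 -c "
from h import *
s=show();rel([.647,.123,.33],s,.06);tilt()"
```

```text
t 9.7 pos [0.6543 0.0324 0.331 ] xdir 1.628 ydir 0.057 F [ 0.15  0.42 -5.42] M [ 0.058 -0.027 -0.025] w 0.0546
shift/0.5: [ 0.182 -0.004  0.002]
twist/pi (tool z down => -): -0.001
quad [[304.0, 204.0], [199.0, 206.0], [206.0, 178.0], [296.0, 178.0]]
theta deg 76.4 centre(tool) [0.0079 0.0001 0.059 ] err [0.33] axis [ 0.235 -0.016  0.972]
theta deg -41.3 centre(tool) [ 0.065  -0.0001  0.0335] err [5.52] axis [ 0.751 -0.023 -0.66 ]
```

>>> {"name": "step_arm", "arguments": {
  "moves": [0.09, 0, -0.03, 0, 0, 0.13, 0, -0.05, 0, 0, 0.16, 0, -0.06, 0, 0, 0.175, 0, -0.06, 0, 0, 0.18, 0, -0.06, 0, 0]
}}

```text
clock: 10.25
position: [0.6484, 0.1259, 0.3618]
ee_rot: [-0.0, 0.685, 0.729, -0.0]
contact_force: [-0.1, -0.1, -4.2]
width: 0.0545
```

```bash
python3 -c "
from h import *
show();tilt()"
```

```text
t 10.25 pos [0.6484 0.1259 0.3618] xdir 1.633 ydir 0.062 F [-0.13 -0.08 -4.18] M [-0.055  0.035 -0.056] w 0.0545
quad [[304.0, 205.0], [199.0, 207.0], [207.0, 179.0], [296.0, 179.0]]
theta deg 76.4 centre(tool) [0.0071 0.0006 0.0596] err [0.41] axis [ 0.235 -0.006  0.972]
theta deg -41.0 centre(tool) [0.0642 0.0001 0.0341] err [5.67] axis [ 0.755 -0.015 -0.656]
```

```bash
python3 -c "
from h import *
s=show();i=get_image('wrist');f=i['frame'].copy()
M=toolrot(s);T=np.array(i['T_tool_cam'])
def pr(p):
    q=T[:3,:3].T@(M.T@(np.array(p)-s['position'])-T[:3,3]);return int(q[0]/q[2]*i['fx']+i['cx']),int(q[1]/q[2]*i['fy']+i['cy'])
a=.058;rx=np.array([np.cos(a),np.sin(a)]);ry=np.array([-rx[1],rx[0]]);c=np.array([.6465,.1236])
for dx,dy,z,col in[(-36,0,10,(0,255,0)),(36,0,10,(0,255,0)),(-48,52.5,30,(0,0,255)),(48,52.5,45,(0,0,255)),(-48,-60,30,(0,0,255)),(48,-60,45,(0,0,255)),(25,25,10,(255,0,0)),(-25,25,10,(255,0,0)),(36,52.5,45,(255,0,255)),(-48,64.5,30,(255,255,0)),(48,64.5,45,(255,255,0))]:
    p=c+dx*.001*rx+dy*.001*ry;cv2.drawMarker(f,pr([*p,z*.001]),col,0,8)
cv2.imwrite('pics/w5.png',cv2.resize(f,(768,576)))"
```

```text
t 10.3 pos [0.6485 0.1255 0.3615] xdir 1.632 ydir 0.061 F [-0.04 -0.49 -4.79] M [-0.03   0.013  0.017] w 0.0544
```

View pics/w5.png

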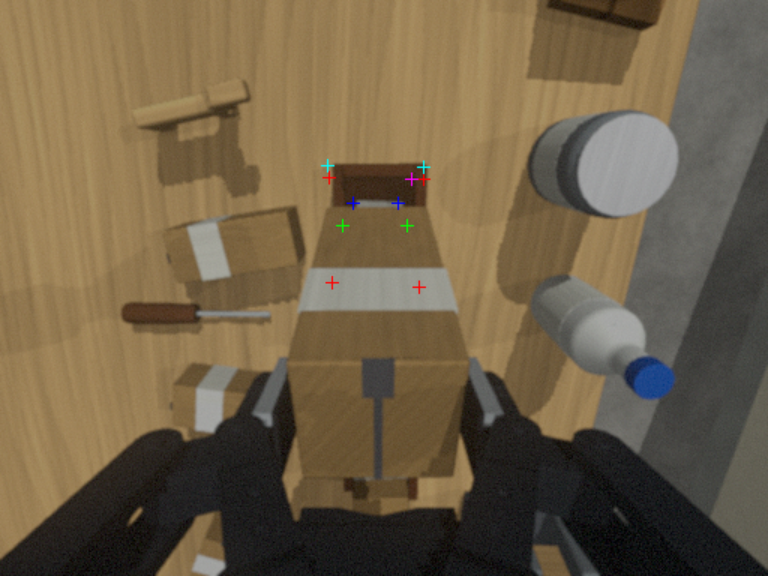

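The overlay shows the row 2–3 mm further along +x than predicted, so the card is at about (0.648, 0.124). The carton hangs about 13° off vertical, leaning toward the stock. I'll lower its edge onto the floor and square it by shifting the tool towards +y.

>>> {"name": "step_arm", "arguments": {
  "moves": [-0.02, 0, 0.06, 0, 0, -0.04, 0, 0.14, 0, 0, -0.052, 0, 0.22, 0, 0, -0.052, 0, 0.29, 0, 0, -0.052, 0, 0.35, 0, 0]
}}

```text
clock: 10.85
position: [0.6495, 0.097, 0.1844]
ee_rot: [-0.001, 0.686, 0.727, -0.001]
contact_force: [0.9, -0.1, -5.2]
width: 0.0547
```

>>> {"name": "step_arm", "arguments": {
  "moves": [0, 0, 0.012, 0, 0, 0, 0, 0.02, 0, 0, 0, 0, 0.024, 0, 0]
}}

```text
clock: 11.15
position: [0.6518, 0.0984, 0.1766]
ee_rot: [0.001, 0.686, 0.728, 0.001]
contact_force: [-0.3, -0.0, -4.0]
width: 0.0547
```

```bash
python3 -c "
from h import *
show();tilt()"
```

```text
t 11.15 pos [0.6518 0.0984 0.1766] xdir 1.63 ydir 0.06 F [-0.33 -0.04 -3.99] M [-0.011 -0.01  -0.004] w 0.0547
quad [[304.0, 205.0], [199.0, 207.0], [207.0, 178.0], [297.0, 179.0]]
theta deg 75.9 centre(tool) [0.0077 0.0008 0.059 ] err [0.56] axis [0.243 0.002 0.97 ]
theta deg -40.6 centre(tool) [0.0645 0.0004 0.0339] err [5.52] axis [ 0.76  -0.014 -0.65 ]
```

>>> {"name": "step_arm", "arguments": {
  "moves": [0, 0, 0.02, 0, 0, 0, 0, 0.036, 0, 0, 0, 0, 0.048, 0, 0, 0, 0, 0.058, 0, 0, 0, 0, 0.064, 0, 0]
}}

```text
clock: 11.7
position: [0.6504, 0.0988, 0.1425]
ee_rot: [-0.0, 0.686, 0.728, -0.0]
contact_force: [-1.0, -0.3, -5.5]
width: 0.0546
```

>>> {"name": "step_arm", "arguments": {
  "moves": [0, 0, 0.005, 0, 0, 0, 0, 0.008, 0, 0]
}}

```text
clock: 11.9
position: [0.6507, 0.0988, 0.1391]
ee_rot: [-0.0, 0.686, 0.728, 0.0]
contact_force: [0.1, -1.1, -3.3]
width: 0.055
```

>>> {"name": "step_arm", "arguments": {
  "moves": [0, 0, 0.004, 0, 0, 0, 0, 0.006, 0, 0]
}}

```text
clock: 12.1
position: [0.6509, 0.0989, 0.1375]
ee_rot: [0.0, 0.686, 0.728, 0.0]
contact_force: [-3.3, -0.5, 5.2]
width: 0.0546
```

>>> {"name": "step_arm", "arguments": {
  "moves": [0.014, -0.003, 0, 0, 0, 0.028, -0.006, 0.0, 0, 0, 0.042, -0.006, 0.002, 0, 0, 0.054, -0.006, 0.004, 0, 0, 0.062, -0.006, 0.005, 0, 0]
}}

```text
clock: 12.6
position: [0.6467, 0.1299, 0.1354]
ee_rot: [0.002, 0.685, 0.728, 0.001]
contact_force: [-0.2, -2.9, 5.8]
width: 0.0544
```

```bash
python3 -c "
from h import *
show();tilt()"
```

```text
t 12.6 pos [0.6467 0.1299 0.1354] xdir 1.632 ydir 0.061 F [-0.23 -2.88  5.75] M [-1.19  -0.006 -0.005] w 0.0544
quad [[303.0, 209.0], [199.0, 211.0], [207.0, 189.0], [294.0, 188.0]]
theta deg 84.2 centre(tool) [-0.0012  0.      0.0577] err [0.32] axis [ 0.1   -0.016  0.995]
theta deg -46.1 centre(tool) [ 0.0604 -0.0006  0.0318] err [5.91] axis [ 0.694 -0.015 -0.72 ]
```

>>> {"name": "step_arm", "arguments": {
  "moves": [0.01, 0, 0.002, 0, 0, 0.02, 0, 0.003, 0, 0, 0.028, 0, 0.003, 0, 0]
}}

```text
clock: 12.95
position: [0.6455, 0.1437, 0.1327]
ee_rot: [0.001, 0.685, 0.728, 0.0]
contact_force: [1.3, -3.9, 1.6]
width: 0.0546
```

```bash
python3 -c "
from h import *
show();tilt()"
```

```text
t 12.95 pos [0.6455 0.1437 0.1327] xdir 1.632 ydir 0.061 F [ 1.27 -3.9   1.59] M [-1.333 -0.238  0.043] w 0.0546
quad [[303.0, 215.0], [200.0, 214.0], [208.0, 196.0], [294.0, 196.0]]
theta deg 88.9 centre(tool) [-0.0072  0.      0.0562] err [0.33] axis [ 0.02  -0.006  1.   ]
theta deg -48.3 centre(tool) [0.0567 0.0006 0.031 ] err [5.91] axis [ 0.665  0.003 -0.747]
```

>>> {"name": "step_arm", "arguments": {
  "moves": [0, 0, 0, 0, 0, 0, 0, -0.012, 0, 0, -0.013, 0.002, -0.016, 0, 0, -0.025, 0.003, -0.016, 0, 0, -0.025, 0.003, -0.016, 0, 0],
  "force": 60
}}

```text
clock: 13.5
position: [0.6468, 0.1301, 0.1393]
ee_rot: [-0.001, 0.686, 0.728, -0.001]
contact_force: [0.2, 0.3, -4.3]
width: 0.0543
```

```bash
python3 -c "
from h import *
show();tilt()"
```

```text
t 13.5 pos [0.6468 0.1301 0.1393] xdir 1.63 ydir 0.059 F [ 0.15  0.32 -4.31] M [ 0.041 -0.035  0.003] w 0.0543
quad [[303.0, 213.0], [201.0, 215.0], [207.0, 197.0], [293.0, 195.0]]
theta deg 89.3 centre(tool) [-0.0076 -0.0004  0.0568] err [0.15] axis [ 0.012 -0.04   0.999]
theta deg -48.8 centre(tool) [ 0.0565 -0.0009  0.0317] err [5.69] axis [ 0.658 -0.033 -0.752]
```

>>> {"name": "step_arm", "arguments": {
  "moves": [0, 0, 0.004, 0, 0, 0, 0, 0.008, 0, 0, 0, 0, 0.011, 0, 0, 0, 0, 0.013, 0, 0]
}}

```text
clock: 13.95
position: [0.647, 0.1313, 0.1334]
ee_rot: [-0.0, 0.685, 0.728, -0.0]
contact_force: [0.8, -0.1, -4.5]
width: 0.0544
```

>>> {"name": "step_arm", "arguments": {
  "moves": [0, 0, 0.002, 0, 0, 0, 0, 0.003, 0, 0],
  "force": 30
}}

```text
clock: 14.15
position: [0.647, 0.1315, 0.1331]
ee_rot: [-0.0, 0.686, 0.728, 0.0]
contact_force: [-2.0, 1.0, 2.4]
width: 0.0544
```

>>> {"name": "step_arm", "arguments": {
  "moves": [0, 0, 0.002, 0, 0, 0, 0, 0.003, 0, 0],
  "force": 20
}}

```text
clock: 14.35
position: [0.647, 0.1318, 0.133]
ee_rot: [-0.0, 0.686, 0.728, 0.001]
contact_force: [-3.9, 2.3, 9.2]
width: 0.0547
```

>>> {"name": "step_arm", "arguments": {
  "moves": [0, 0, -0.003, 0, 0, 0, 0, -0.003, 0, -0.25, 0, 0, -0.003, 0, -0.33, 0, 0, -0.003, 0, -0.45, 0, 0, -0.003, 0, -1]
}}

```text
clock: 14.85
position: [0.648, 0.1309, 0.1323]
ee_rot: [0.001, 0.686, 0.728, 0.0]
contact_force: [0.1, -0.6, -0.7]
width: 0.0744
```

>>> {"name": "step_arm", "arguments": {
  "moves": [0, 0, 0, 0, -1, 0, 0, 0, 0, -1, 0, 0, -0.06, 0, -1, 0, 0, -0.16, 0, -1, 0, 0, -0.26, 0, -1]
}}

```text
clock: 15.35
position: [0.6468, 0.131, 0.2628]
ee_rot: [-0.001, 0.686, 0.728, -0.001]
contact_force: [1.3, 0.3, -0.6]
width: 0.0857
```

>>> {"name": "step_arm", "arguments": {
  "moves": [0.1, -0.1, -0.05, 0, -1, 0.2, -0.2, -0.05, 0, -1, 0.3, -0.25, -0.05, 0, -1, 0.4, -0.25, -0.05, 0, -1, 0.45, -0.25, -0.05, 0, -1]
}}

```text
clock: 15.85
position: [0.5122, 0.331, 0.2881]
ee_rot: [0.0, 0.686, 0.728, 0.001]
contact_force: [2.6, -0.3, 0.9]
width: 0.0855
```

```bash
python3 -c "
from h import *
show();a=get_image('top');b=get_image('side')
A=cv2.resize(a['frame'][120:260,90:410],(800,350));B=cv2.resize(b['frame'][90:270,140:500],(500,250))
c=np.zeros((600,800,3),np.uint8);c[:350]=A;c[350:,:500]=B;cv2.imwrite('pics/e.png',c)"
```

```text
t 15.85 pos [0.5122 0.331  0.2881] xdir 1.63 ydir 0.06 F [ 2.61 -0.28  0.88] M [-0.019 -0.02  -0.025] w 0.0855
```

View pics/e.png

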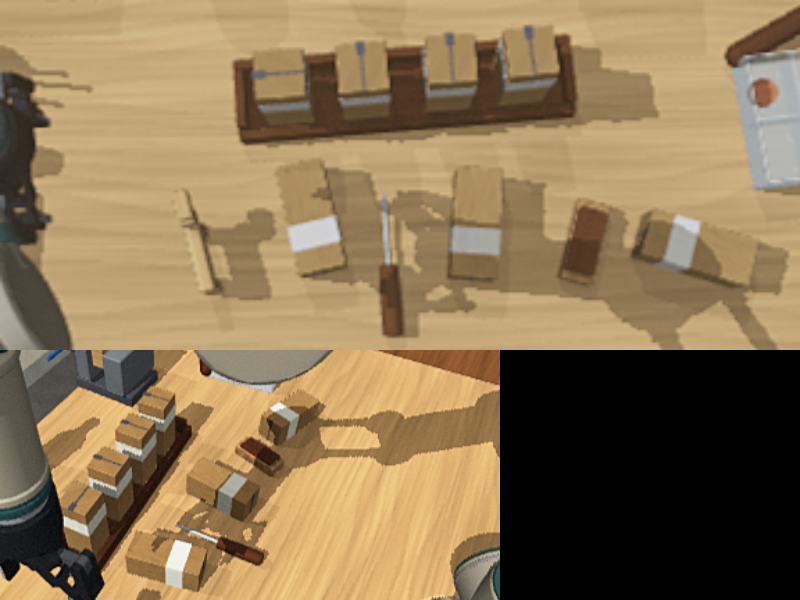

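The carton stands upright in the leftmost place, with its top face around (280,76) in the crop. Everything else is where it was. One numeric check of position before handing in.

```bash
python3 -c "
from h import *
i=get_image('top');P=lambda p,z:ray(i,(90+(p[0]+.5)/2.5-.5,120+(p[1]+.5)/2.5-.5),z)
for q in [[(252,52),(306,50),(310,97),(257,102)],[(335,45),(384,42),(390,92),(340,96)],[(424,38),(474,35),(478,82),(430,86)],[(499,30),(551,26),(559,72),(505,77)]]:
    W=np.array([P(p,.14)[:2] for p in q]);print(W.mean(0).round(4),[np.linalg.norm(W[k]-W[k-1]).round(3) for k in range(4)])
s=show()"
```

```text
[0.6431 0.1219] [np.float64(0.058), np.float64(0.06), np.float64(0.054), np.float64(0.059)]
[0.6493 0.0318] [np.float64(0.059), np.float64(0.055), np.float64(0.058), np.float64(0.056)]
[ 0.6578 -0.0681] [np.float64(0.056), np.float64(0.056), np.float64(0.055), np.float64(0.054)]
[ 0.6671 -0.1549] [np.float64(0.055), np.float64(0.059), np.float64(0.054), np.float64(0.061)]
t 16.0 pos [0.5124 0.3327 0.2871] xdir 1.636 ydir 0.065 F [ 0.08 -0.45 -0.96] M [-0.002  0.002  0.036] w 0.0852
```

The carton's top centre is at (0.643, 0.122), about 5 mm from the card, and its 95 mm spacing fits the row's line. Handing in.

```bash
python3 -c "
from rig import job
print(job.sign_off())"
```

```text
the job is handed in; nothing more can be done
None
```

I stood the full carton upright, label end up, over the card in the free leftmost place and handed the job in after about 16 s of the 72 s allowed. No verdict was reported.

**Finding the full one:** The first carton I lifted, the one on the far left, weighed about 5 N (0.5 kg). That is clearly full, so I did not weigh or touch the other three.

**Standing it up:** It took three steps:
- **First attempt:** easing the grip let the carton slip out and drop flat onto the open bench, from a few centimetres up. It was not over the row.
- **Swinging it:** regripping at the very end and starting sharply upward and sideways tilted it to 76°. One more jerk over the row gained nothing.
- **Squaring it:** I set its edge on the row's floor and shifted the tool to bring it upright, then lifted it slightly, re-centred it and lowered it. The highest net force I read on the tool there was about 9 N.

**Last checks:**
- **Tilt:** about 1° off vertical along the jaw plane before release. One reading after lifting suggested about 2° sideways.
- **Position:** the top camera puts its top centre at (0.643, 0.122) m. That is about 5 mm from my card estimate of (0.647–0.648, 0.124) m, against the 20 mm allowed.
- **Everything else:** in the last picture the stock cartons stand upright, the gripper is clear, and the three empties, screwdriver, horse and sanding block look unmoved.
- **Disagreement:** my estimates of the row's x position differed by about 6 mm between views (0.6435–0.6495 m). The carton still went in without jamming.

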